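# Open the dial padlock on the tool box and hold it up

### The job

Open the dial padlock that locks the hasp of the red tool box: turn its dial clockwise until it clicks home with the white line at the red mark, pull the straight shackle out to its stop, then lift the padlock off the hasp. Finish while still holding it up level, shackle out, at least 10 cm above where it sat, so that a colleague can take it; leave the cans and boxes round the tool box alone.

Things in the scene. Friction and masses are not known exactly. Their poses are not given: they have to be found in the camera images.
- toolbox: red steel tool box, fixed, 200 (x) x 260 (y) x 100 mm high; origin: middle of its underside; -x side faces the robot at yaw 0. On its top lies a steel hasp strap, 3 mm thick, 46 mm wide; through it stands the staple, an eye plate 33 mm long in x, 6 mm thick in y, 33 mm high above the strap
- hasp_seat (a point): point on the top of the hasp strap, 103 mm above the table, at the foot of the staple, where the padlock's underside centre sits when it is on the hasp
- padlock: block padlock, about 0.5 kg, brass with black cover, 49 mm along x (grasp across these sides), 63 along y, 49 high; round dial on top rises to 71 mm. Origin: middle of its underside; z up. A slot along its x, 11 mm wide, 36 deep, open below, straddles the staple, so it turns only 5-10 deg there; with the shackle out it lifts straight up (36 mm to clear)
- dial_knob (a point): middle of the black ribbed dial knob: 25 mm diameter (27 over the ribs), 18 mm high (this point is half way up), on the padlock's z axis, 62 mm above its underside; the dial plate under the knob is 37 mm across and its top lies 9 mm below this point
- lock_dial (a joint): dial angle, rad, positive anticlockwise from above; 0: its white line points along the padlock's -x at the red mark, where the shackle is released. A spring ball clicks into a notch every 30 deg (0.524 rad) and pulls the dial to the nearest when let go; about 0.06 N m turns it. Starts 2 to 4 clicks positive: turn it clockwise. Stops at -2.7 and 2.9
- lock_shackle (a joint): how far the shackle is pulled out, m: 0 locked, 0.024 fully out at its stop. With the dial away from the opening notch it moves only about 2 mm; at the notch it slides with about 2 N and stays where it is left; out of the staple from about 0.02
- shackle_grip (a point): grip point on the end of the shackle that sticks out at the padlock's +y side: steel bar 10 mm in diameter, axis 19 mm above the padlock's underside, 30 mm of bar between body and an end flange 18 mm in diameter, 6 mm thick; this point is midway (15 mm from the flange) and moves with it. Pull along the padlock's +y
- moly_can_1: bystander: steel can standing left of the tool box, 68 mm diameter, 122 mm high; origin under its middle
- moly_can_3: bystander: steel can standing left of the tool box nearer the robot, 68 mm diameter, 122 mm high; origin under its middle
- screws: bystander: clear plastic box of screws right of the tool box, near the robot, 62 x 98 x 38 mm; origin under its middle
- brake_can: bystander: red and black aerosol can behind the tool box, 67 mm diameter, 207 mm high; origin under its middle
- bulb_box_1: bystander: small printed carton right of the tool box, 58 x 97 x 42 mm; origin under its middle

How it is judged:
On the way, in this order (a step that is already met when the one before it is completed fails the run):
1. the dial is at the opening notch, the shackle still in (value of joint lock_dial between -0.12 and 0.12 rad and value of joint lock_shackle below 0.006 m), for 0.2 s.
2. the shackle is pulled out while the lock sits on the hasp (value of joint lock_shackle above 0.02 m and distance between padlock and hasp_seat below 0.012 m), for 0.2 s.
At the end, for the whole second after the job is handed in: the gripper holds the padlock still, at least 100 mm above its seat on the hasp, upright within 0.3 rad, shackle out by at least 19 mm, touching the tool box nowhere (z of padlock in the frame of hasp_seat above 0.1 m and value of joint lock_shackle above 0.019 m and angle between padlock's own z axis and vertical below 0.3 rad and contact force between the fingers and padlock above 3 N and contact force between toolbox and padlock below 0.1 N and linear speed of padlock below 0.03 m/s); the arm keeps its last pose, push and grip.
It fails at once if a bystander is shifted by more than 30 mm (distance of any of moly_can_1, moly_can_3, screws, brake_can, bulb_box_1 from where it was at the start of the episode above 0.03 m).
It fails at once if the padlock is dropped on the table (height (world z) of padlock below 0.08 m).
It also fails if it takes over 54 s, if anything falls off the work surface, if the arm or the gripper's body presses on something with over 40 N, if the wrist force passes 120 N, or if a joint passes its speed limit or range.

### The arm

A 6-joint arm with a two-finger parallel gripper is mounted at the origin on a cart in front of the work surface, level with it; the furniture and walls round the work are solid. World frame = base frame: x ahead of the robot, y to its left, z up, the work surface at z = 0. Lengths are in m, angles in rad, forces in N, time in s.
With the tool pointing down it reaches from about 0.35 to 0.775 m from the base axis. Payload 7.3 kg.
Tool frame: the origin (TCP) lies at the centre of the arm's flange, where the gripper is bolted on; the fingertips stand 178 mm ahead of it and the grasp point (between the pads) lies 159 mm ahead of it; z points along the fingers, y is the line along which they close (so a half turn about z gives the same grasp; the last joint's range is limited). The gripper opens to 92 mm and grips with 3 to 60 N. Pads are 19 mm wide; open, the fingers measure 130 mm over their backs; the gripper's body (75 mm by 190 mm) begins 47 mm behind the grasp point.
Start: joints at [1.149, 0.342, 1.524, -0, 1.275, -0.146], TCP at [0.143, 0.505, 0.405] pointing down, gripper open.
Joint ranges: [-2.53, 2.53], [-0.77, 2.02], [0.04, 2.7], [-1, 4.14], [0.28, 2.66], [-3.11, 3.11]. Speed limits (rad/s): [2.57, 2.57, 3.14, 3.14, 3.14, 3.14].

### API

Orientations are given as [roll, pitch, yaw] about the fixed x, y, z axes, in that order (R = Rz(yaw) Ry(pitch) Rx(roll)).
In Python, from cell import robot gives the robot as it stands.
- The arm moves only by the tool tcp_steps, called as name([rows], argument=value, ...), one row to a line, values as JSON. Schema: {"type":"object","properties":{"motion":{"type":"array","items":{"type":"object","properties":{"xyz":{"type":"array","items":{"type":"number"},"minItems":3,"maxItems":3},"r":{"type":"array","items":{"type":"number"},"minItems":3,"maxItems":3}},"additionalProperties":false},"minItems":1,"maxItems":8},"aperture":{"type":"number"},"clamp_n":{"type":"number"},"only":{"type":"string"},"quiet":{"type":"boolean"},"lines":{"type":"string"}},"required":["motion"],"additionalProperties":false}. motion is a list of rows, 1 to 8 of them, each an object with the fields xyz (a list: dx, dy, dz in shares of 0.4 m (1.0 is 0.4 m)), r (a list: a rotation vector rx, ry, rz in normalised numbers (1 is 2 pi rad)); a field left out counts as zero; each row shifts and turns the commanded pose from where the row before left it, along the tool's axes as they then stand; what a row does not reach is not made up. A row lasts 1/12 s, in which the tool goes at most 0.0417 m and 0.125 rad, less where a joint would pass 70% of its speed; a pose out of reach is approached as far as the arm can. aperture is the finger opening in m, set as the call begins (left out keeps the last). The fingers move at their own pace and stop on an object; clamp_n is the grip in N (left out, the last holds). Time passes only in rows, so rows that do not move let the fingers close. The tool returns the time, the measured TCP pose, the force, the opening and the grip force at its end. only (a regular expression) keeps the lines of the reply that match it, lines (a string "A,B") keeps lines A to B, and quiet returns only ok. Input that does not fit is refused with a message, and nothing moves.
- robot.observe(): the state, without advancing time (a new reading comes with each control period).
- robot.read_camera(name): name is "scene" or "top" or "wrist"; returns a dict with "image" (480x640x3 uint8, red, green, blue), "fx", "fy", "cx", "cy" (pixels), "pose" (4x4, takes a point from camera to world coordinates). Camera axes: x right, y down, z forward; pixel columns grow to the right and rows downward; lengths in m; the calibration is good to about 2 mm. A picture is of the moment at which its call begins. There is no depth.
- robot.hand_in(): hands the job in; it is judged then, once.
The state is a dict: "time": time; "qpos": joint angles; "qvel": joint speeds; "joint_efforts": joint torques, N m; "tool_pos": TCP position; "tool_rot": TCP orientation; "contact_force": force on the tool from outside, world axes, zero at the start; "torque": the same for the moment, N m; "opening": finger opening in m; "grip_force": force on a finger pad.
Only numpy, scipy, OpenCV 4.12 (cv2) and the standard library are available. Lean on these libraries where they do the work, as an engineer would, in place of code of your own. Each camera call takes 0.05 s, during which the arm holds its last target. There are 200 camera calls.

## Working session

There is one attempt and no reset: what is moved stays moved. The work goes in short steps, Python scripts to look and compute and a tool call to move; the robot and the scene stay as the last step left them, time stands still between calls to the robot, and variables do not carry over. Pictures are saved under pics/ and viewed, at most 12 in all, crops included, and the job is handed in when it is done.

```bash
ls; mkdir -p pics
```

Run:
```python
from cell import robot
import cv2,numpy as np
for n in ("scene","top"):
    d=robot.read_camera(n); cv2.imwrite(f"pics/{n}0.png",d["image"][:,:,::-1])
    print(n,d["fx"],d["fy"],d["cx"],d["cy"],np.round(d["pose"],4).tolist())
s=robot.observe();print(s["tool_pos"],s["tool_rot"],s["time"])
```

```text
cell.py
pics
scene 491.134910893979 491.134910893979 319.1505568145666 228.6345377313609 [[0.4392, -0.6655, 0.6035, -0.1611], [-0.8984, -0.324, 0.2965, -0.3774], [-0.0018, -0.6724, -0.7402, 1.0351], [0.0, 0.0, 0.0, 1.0]]
top 580.551538220756 580.551538220756 324.234975160846 238.87291931072772 [[-0.026, -0.9766, 0.2137, 0.2861], [-0.9997, 0.0263, -0.0019, -0.0176], [-0.0038, -0.2137, -0.9769, 1.3843], [0.0, 0.0, 0.0, 1.0]]
[0.14289561 0.50505196 0.40412413] [-3.14023526e+00 -1.94410428e-04  2.86578470e+00] 0.1
```

View pics/top0.png

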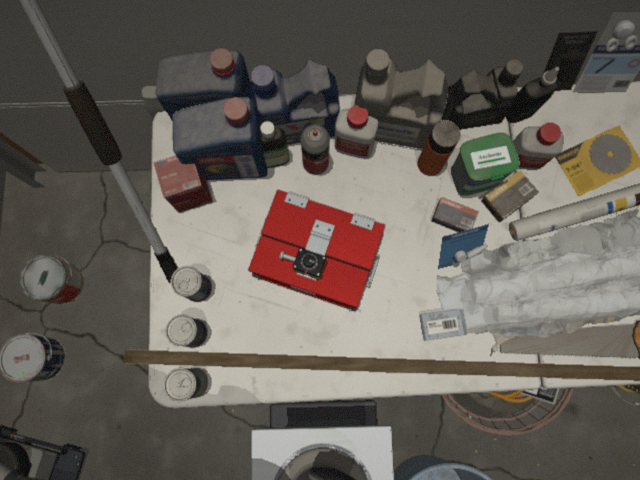

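View pics/scene0.png

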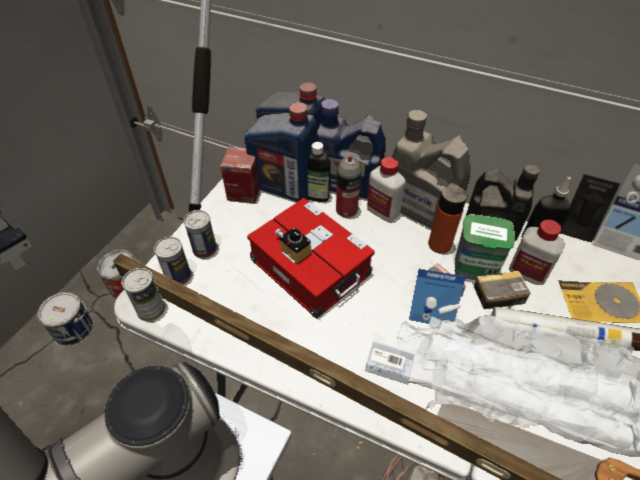

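The top view shows the padlock at about (310,262) with its shackle to the left, ending near (283,256), and the tool box slightly rotated. The scene view shows the padlock at about (294,243). I'll enlarge both.

Run:
```python
import cv2,numpy as np
a=cv2.imread("pics/top0.png")[235:285,270:335]; b=cv2.imread("pics/scene0.png")[215:270,265:325]
f=lambda i:cv2.resize(i,(390,int(i.shape[0]*390/i.shape[1])),interpolation=cv2.INTER_CUBIC)
a,b=f(a),f(b);h=max(a.shape[0],b.shape[0])
p=lambda i:cv2.copyMakeBorder(i,0,h-i.shape[0],0,10,cv2.BORDER_CONSTANT)
cv2.imwrite("pics/crop0.png",np.hstack([p(a),p(b)]))
```

```text
(no output)
```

View pics/crop0.png

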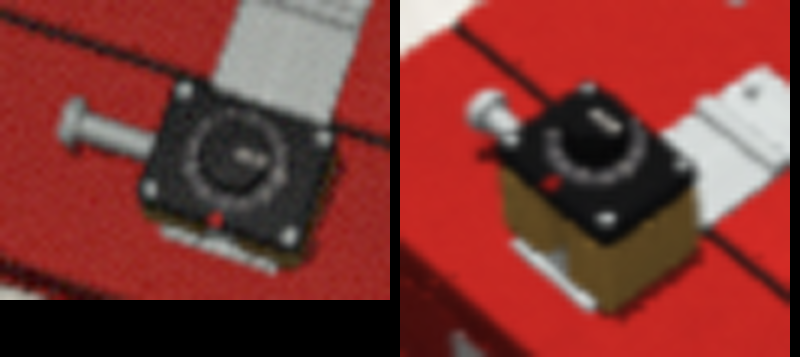

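The top crop shows cover screws at (184,90),(322,136),(290,236),(150,188) (scale 6, offset 270,235), the red mark at (215,220) and the white line pointing right. The scene crop shows the knob top near (196,118) (scale 6.5, offset 265,215). Next I'll compute the pose.

Create h.py:
```python
import numpy as np
from scipy.spatial.transform import Rotation as R
def px(d,u,v,z):
    P=np.array(d["pose"]); r=P[:3,:3]@[(u-d["cx"])/d["fx"],(v-d["cy"])/d["fy"],1]
    o=P[:3,3]; return o+r*(z-o[2])/r[2]
def delta(s,goal,yaw):
    """tool-down goal: TCP pos, tool y-axis dir yaw -> delta in tool frame, turn about tool z"""
    T=R.from_euler('xyz',s["tool_rot"]); G=R.from_euler('xyz',[np.pi,0,yaw])
    return np.round(T.inv().apply(np.array(goal)-s["tool_pos"]),4), np.round((T.inv()*G).as_rotvec(),4)
```

Run:
```python
from cell import robot
from h import *
d=robot.read_camera("top")
c=[px(d,270+u/6,235+v/6,.152) for u,v in [(184,90),(322,136),(290,236),(150,188)]]
m=np.mean(c,0);print("top cover centre",m, [np.linalg.norm(c[i]-c[(i+1)%4]) for i in range(4)])
e=(c[0]+c[3]-c[1]-c[2]);print("yaw from y axis",np.arctan2(-e[0],e[1])); e=c[0]+c[1]-c[2]-c[3];print("yaw x",np.arctan2(e[1],e[0]))
print("knob",px(d,308.7,262.2,.174))
print("flange",px(d,270+72/6,235+122/6,.122))
d=robot.read_camera("scene");print("scene knob",px(d,294.7,233.2,.174))
print("cans/etc")
s=robot.observe();print(s["qpos"])
```

```text
top cover centre [0.50538961 0.0133672  0.152     ] [np.float64(0.05256794761267884), np.float64(0.0380726556253864), np.float64(0.05316162269348375), np.float64(0.03772343155044736)]
yaw from y axis -0.3565456962849591
yaw x -0.3386346513813767
knob [0.50119624 0.01431756 0.174     ]
flange [0.52743193 0.0744356  0.122     ]
scene knob [0.50282498 0.01285765 0.174     ]
cans/etc
[ 1.14899877e+00  3.42466550e-01  1.52464644e+00  1.84827288e-05
  1.27541277e+00 -1.46001734e-01]
```

Run:
```python
from cell import robot
from h import *
s=robot.observe();print(delta(s,[.503,.0135,.404],2.866))
```

```text
(array([-0.4804, -0.375 ,  0.0006]), array([-0.0009, -0.0002, -0.0002]))
```

Units first: shifts go in shares of 0.4 m and turns go in shares of 2 pi rad. So -0.03 m / 0.4 = -0.075, -0.0234 m / 0.4 = -0.0585.

tcp_steps([
  {"xyz": [-0.075,-0.0585,0]},
  {"xyz": [-0.075,-0.0585,0]},
  {"xyz": [-0.075,-0.0585,0]},
  {"xyz": [-0.075,-0.0585,0]},
  {"xyz": [-0.075,-0.0585,0]},
  {"xyz": [-0.075,-0.0585,0]},
  {"xyz": [-0.075,-0.0585,0]},
  {"xyz": [-0.075,-0.0585,0]},
], aperture=0.06)

```text
time: 0.87
tool_pos: [0.3234, 0.258, 0.4048]
tool_rot: [3.141, 0.0, 2.866]
contact_force: [0.1, 0.2, 0.3]
opening: 0.0595
grip_force: 0.0
```

tcp_steps([
  {"xyz": [-0.075,-0.0585,0]},
  {"xyz": [-0.075,-0.0585,0]},
  {"xyz": [-0.075,-0.0585,0]},
  {"xyz": [-0.075,-0.0585,0]},
  {"xyz": [-0.075,-0.0585,0]},
  {"xyz": [-0.075,-0.0585,0]},
  {"xyz": [-0.075,-0.0585,0]},
  {},
])

```text
time: 1.53
tool_pos: [0.4834, 0.0403, 0.4044]
tool_rot: [-3.14, 0.002, 2.861]
contact_force: [-0.7, -0.6, 0.2]
opening: 0.0599
grip_force: 0.0
```

tcp_steps([
  {},
])

```text
time: 1.62
tool_pos: [0.481, 0.0434, 0.4042]
tool_rot: [3.142, -0.001, 2.862]
contact_force: [0.1, -0.0, 0.1]
opening: 0.0596
grip_force: 0.0
```

Run:
```python
from cell import robot
from h import *
import cv2
s=robot.observe();print(s["tool_pos"],delta(s,[.503,.0135,.404],2.866))
d=robot.read_camera("wrist");cv2.imwrite("pics/w1.png",d["image"][:,:,::-1]);np.set_printoptions(suppress=True,precision=4);print(d["fx"],d["cx"],d["cy"],d["pose"])
```

```text
[0.48101979 0.0434056  0.40415352] (array([-0.0294, -0.0227,  0.0001]), array([ 0.    , -0.001 , -0.0038]))
360.9666702332882 319.34061105453713 236.8126808694624 [[ 0.2758  0.9286  0.2483  0.4149]
 [ 0.9612 -0.2661 -0.0724  0.0632]
 [-0.0012  0.2586 -0.966   0.386 ]
 [ 0.      0.      0.      1.    ]]
```

View pics/w1.png

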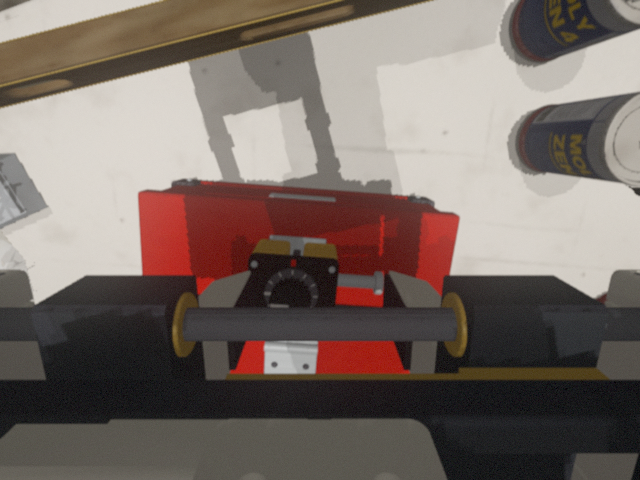

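Run:
```python
import cv2
a=cv2.imread("pics/w1.png")[230:330,240:360]
cv2.imwrite("pics/w1c.png",cv2.resize(a,(720,600),interpolation=cv2.INTER_CUBIC))
```

```text
(no output)
```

View pics/w1c.png

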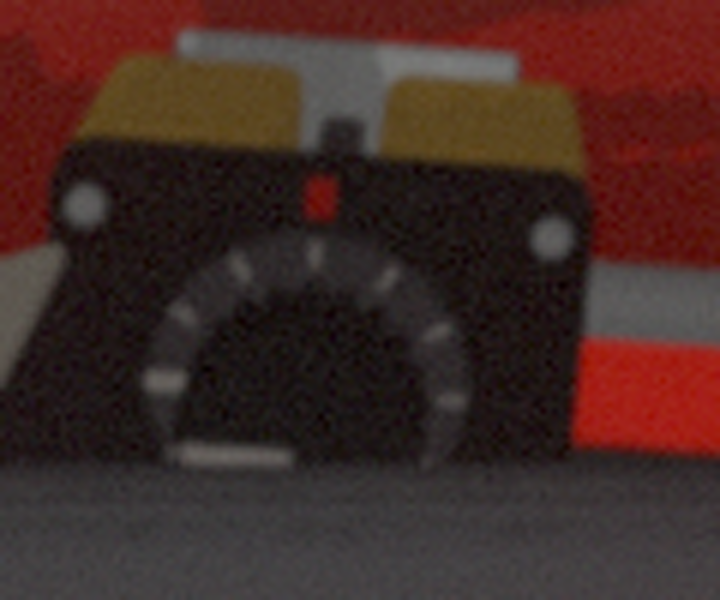

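Run:
```python
from cell import robot
from h import *
d=robot.read_camera("wrist")
f=lambda u,v,z:px(d,240+u/6,230+v/6,z)
a,b=f(180,455,.174),f(293,458,.174);print(a,b,np.degrees(np.arctan2(*(a-b)[1::-1])))
s1,s2,r=f(85,205,.152),f(552,238,.152),f(322,198,.152)
e=s2-s1;yaw=np.arctan2(-e[0],e[1]);print("yaw",yaw,np.linalg.norm(e),s1,s2,r)
print("dial deg",np.degrees(np.arctan2(*(a-b)[1::-1]))-np.degrees(yaw)-180)
x=np.array([np.cos(yaw),np.sin(yaw),0]);print("centre",(s1+s2)/2+x*.019)
print(delta(robot.observe(),[.503,.0135,.337],2.866))
# dial ticks: plate z=.156, fit circle
import cv2
t=np.array([f(u,v,.156)[:2] for u,v in [(165,380),(183,314),(241,267),(315,254),(387,279),(438,330),(452,400)]])
A=np.c_[2*t,np.ones(len(t))];sol=np.linalg.lstsq(A,(t**2).sum(1),rcond=None)[0];print("ticks centre",sol[:2],np.sqrt(sol[2]+sol[:2]@sol[:2]))
```

```text
[0.50393771 0.00549404 0.174     ] [0.50757541 0.01700346 0.174     ] -107.53983869414019
yaw -0.3520506927791674 0.05351731533250316 [ 0.48063542 -0.00143985  0.152     ] [0.49908945 0.04879512 0.152     ] [0.48723832 0.02484167 0.152     ]
dial deg -267.3688198232371
centre [0.50769712 0.01712599 0.152     ]
(array([-0.031 , -0.0243,  0.0674]), array([ 0.0002, -0.0013, -0.0004]))
ticks centre [0.50773397 0.01717166] 0.016582774915670083
```

The wrist crop shows the white line about 90° anticlockwise of the red mark, partly hidden by the gripper bar, and its padlock position differs by 5 mm from the other cameras. I'll take one unobstructed look from further back.

To row units: 0.03 m / 0.4 = 0.075, 0.02 m / 0.4 = 0.05.

tcp_steps([
  {"xyz": [0.075,-0.03,0]},
  {"xyz": [0.05,-0.03,0]},
  {},
  {},
])

```text
time: 2.05
tool_pos: [0.4245, 0.0365, 0.4053]
tool_rot: [3.141, 0.001, 2.867]
contact_force: [0.9, 0.0, 0.5]
opening: 0.0606
grip_force: 0.0
```

Run:
```python
from cell import robot
import cv2,pickle
d=robot.read_camera("wrist");s=robot.observe();pickle.dump((d,s),open("w2.pkl","wb"))
a=cv2.cvtColor(d["image"],cv2.COLOR_RGB2BGR)
hsv=cv2.cvtColor(a,cv2.COLOR_BGR2HSV)
from h import *
P=np.linalg.inv(d["pose"]);c=P[:3,:3]@[.505,.015,.16]+P[:3,3];u=int(d["cx"]+d["fx"]*c[0]/c[2]);v=int(d["cy"]+d["fy"]*c[1]/c[2]);print(u,v)
x0,y0=u-64,v-48;print(x0,y0)
cv2.imwrite("pics/w2c.png",cv2.resize(a[y0:y0+96,x0:x0+128],(768,576),interpolation=cv2.INTER_CUBIC))
```

```text
320 359
256 311
```

View pics/w2c.png

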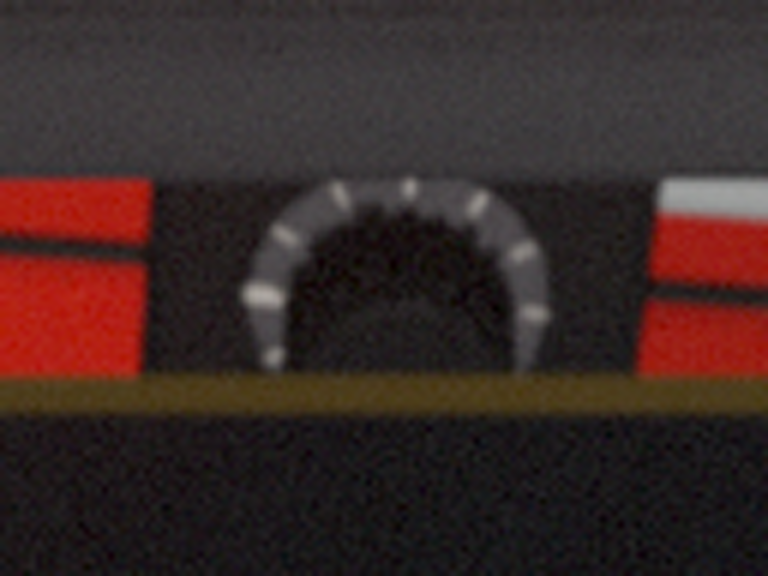

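The gripper hides the knob top from here, and only the tick ring is visible (ticks near (265,295), (408,188), (537,312) in the crop). The camera needs to be further forward, so I'll move there.

To row units: -0.03 m / 0.4 = -0.075.

tcp_steps([
  {"xyz": [-0.075,0,0]},
  {"xyz": [-0.075,0,0]},
  {"xyz": [-0.075,0,0]},
  {"xyz": [-0.075,0,0]},
  {},
  {},
])

```text
time: 2.6
tool_pos: [0.5425, 0.003, 0.4037]
tool_rot: [3.141, -0.001, 2.866]
contact_force: [-0.6, 1.1, 0.1]
opening: 0.06
grip_force: 0.0
```

Run:
```python
from cell import robot
import cv2,pickle
from h import *
d,s=pickle.load(open("w2.pkl","rb"))
f=lambda u,v,z:px(d,256+u/6,311+v/6,z)
t=np.array([f(u,v,.156)[:2] for u,v in [(265,295),(285,236),(342,196),(409,188),(478,204),(523,251),(536,314),(273,357)]])
A=np.c_[2*t,np.ones(len(t))];sol=np.linalg.lstsq(A,(t**2).sum(1),rcond=None)[0];print("ticks centre",sol[:2],np.sqrt(sol[2]+sol[:2]@sol[:2]))
d=robot.read_camera("wrist");s=robot.observe();pickle.dump((d,s),open("w3.pkl","wb"))
a=cv2.cvtColor(d["image"],cv2.COLOR_RGB2BGR)
P=np.linalg.inv(d["pose"]);c=P[:3,:3]@[.505,.015,.16]+P[:3,3];u=int(d["cx"]+d["fx"]*c[0]/c[2]);v=int(d["cy"]+d["fy"]*c[1]/c[2]);print(u,v)
x0,y0=u-64,v-48;print(x0,y0)
cv2.imwrite("pics/w3c.png",cv2.resize(a[y0:y0+96,x0:x0+128],(768,576),interpolation=cv2.INTER_CUBIC))
```

```text
ticks centre [0.51040977 0.01544548] 0.016795726063764057
320 189
256 141
```

View pics/w3c.png

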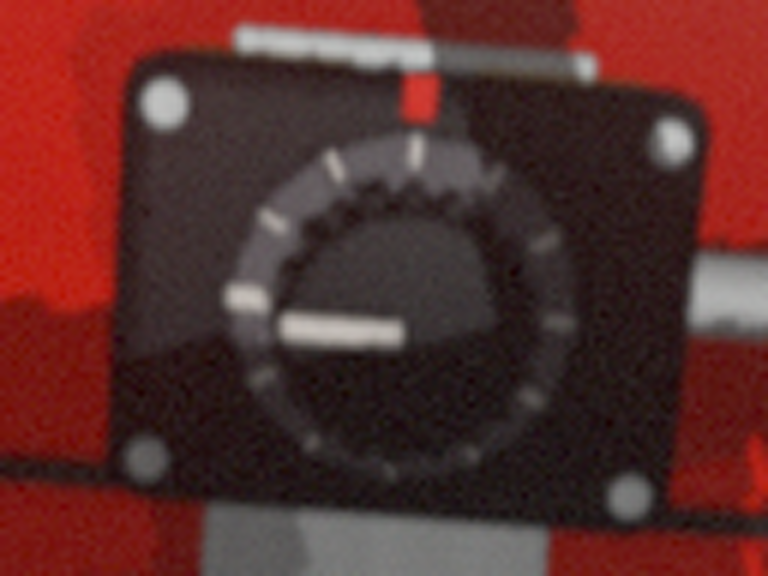

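A clear view now. The screws are at (164,104),(672,142),(630,497),(146,459), the red mark at (420,98), and the line runs from (282,327) to (404,333), which is 3 clicks. I'll compute the centre and yaw from these.

Run:
```python
from cell import robot
import pickle
from h import *
d,s=pickle.load(open("w3.pkl","rb"))
f=lambda u,v,z:px(d,256+u/6,141+v/6,z)
c=[f(u,v,.1525) for u,v in [(164,104),(672,142),(630,497),(146,459)]];m=np.mean(c,0)
e=c[1]+c[2]-c[0]-c[3];y1=np.arctan2(-e[0],e[1]);e=c[2]+c[3]-c[0]-c[1];y2=np.arctan2(e[1],e[0]);print("screws",m,y1,y2)
t=np.array([f(u,v,.156)[:2] for u,v in [(246,297),(272,222),(335,166),(416,153),(545,240),(560,322),(531,400),(391,472),(312,442),(262,378)]])
A=np.c_[2*t,np.ones(len(t))];sol=np.linalg.lstsq(A,(t**2).sum(1),rcond=None)[0];print("ticks",sol[:2],np.sqrt(sol[2]+sol[:2]@sol[:2]))
a,b=f(282,327,.174),f(404,333,.174);print(a,b,"dial",np.degrees(np.arctan2(*(a-b)[1::-1])-y1)+180)
s=robot.observe();print(delta(s,[.507,.0155,.337],2.866))
```

```text
screws [0.50790393 0.01598543 0.1525    ] -0.35206115309383373 -0.35696704227837905
ticks [0.50840086 0.01575335] 0.01684716698267658
[0.50390104 0.00455029 0.174     ] [0.5077252 0.0159079 0.174    ] dial 91.5630094384913
(array([0.0364, 0.0023, 0.067 ]), array([ 0.0001, -0.0015,  0.0005]))
```

To row units: 0.025 m / 0.4 = 0.0625, 0.02 m / 0.4 = 0.05.

tcp_steps([
  {"xyz": [0.05,0.0025,0]},
  {"xyz": [0.041,0.0033,0]},
  {"xyz": [0,0,0.0625]},
  {"xyz": [0,0,0.0625]},
  {"xyz": [0,0,0.04]},
  {},
  {},
], aperture=0.06)

```text
time: 3.23
tool_pos: [0.5062, 0.0154, 0.3389]
tool_rot: [-3.142, -0.001, 2.867]
contact_force: [0.4, 0.7, 0.1]
opening: 0.0598
grip_force: 0.0
```

tcp_steps([
  {},
  {},
  {},
  {},
  {},
  {},
], aperture=0, clamp_n=20)

```text
time: 3.73
tool_pos: [0.5068, 0.0149, 0.339]
tool_rot: [3.141, 0.0, 2.866]
contact_force: [1.3, 3.2, 3.2]
opening: 0.0243
grip_force: 6.1
```

To row units: 0.12 rad / 6.2832 = 0.0191.

tcp_steps([
  {},
  {},
  {"r": [0,0,0.0175]},
  {"r": [0,0,0.0191]},
  {"r": [0,0,0.0191]},
  {"r": [0,0,0.0191]},
])

```text
time: 4.23
tool_pos: [0.5069, 0.0148, 0.3389]
tool_rot: [3.141, 0.0, 2.39]
contact_force: [-0.1, 1.8, 0.8]
opening: 0.0242
grip_force: 20.0
```

tcp_steps([
  {"r": [0,0,0.0191]},
  {"r": [0,0,0.0191]},
  {"r": [0,0,0.0191]},
  {"r": [0,0,0.0191]},
  {"r": [0,0,0.0191]},
  {"r": [0,0,0.0191]},
  {},
])

```text
time: 4.82
tool_pos: [0.5068, 0.0148, 0.3389]
tool_rot: [3.141, 0.0, 1.672]
contact_force: [0.0, 0.5, 2.8]
opening: 0.0241
grip_force: 20.0
```

To row units: 0.06 rad / 6.2832 = 0.0095.

tcp_steps([
  {"r": [0,0,0.0191]},
  {"r": [0,0,0.0191]},
  {"r": [0,0,0.0191]},
  {"r": [0,0,0.0095]},
  {},
  {},
])

```text
time: 5.32
tool_pos: [0.5068, 0.0148, 0.3389]
tool_rot: [3.141, -0.0, 1.26]
contact_force: [0.4, 1.4, 3.4]
opening: 0.0242
grip_force: 20.0
```

tcp_steps([
  {},
  {},
  {},
  {},
  {"xyz": [0,0,-0.05]},
  {"xyz": [0,0,-0.075]},
  {"xyz": [0,0,-0.0375]},
], aperture=0.06)

```text
time: 5.9
tool_pos: [0.5071, 0.0148, 0.4061]
tool_rot: [3.139, -0.001, 1.257]
contact_force: [-0.7, -0.1, 0.2]
opening: 0.0599
grip_force: 0.0
```

tcp_steps([
  {"xyz": [-0.09,0,0]},
  {},
  {},
])

```text
time: 6.15
tool_pos: [0.4953, -0.0203, 0.4038]
tool_rot: [3.142, -0.0, 1.254]
contact_force: [-0.3, -0.3, -0.3]
opening: 0.0598
grip_force: 0.0
```

Run:
```python
from cell import robot
import cv2,pickle
from h import *
d=robot.read_camera("wrist");s=robot.observe();pickle.dump((d,s),open("w4.pkl","wb"))
a=cv2.cvtColor(d["image"],cv2.COLOR_RGB2BGR)
P=np.linalg.inv(d["pose"]);c=P[:3,:3]@[.507,.0155,.16]+P[:3,3];u=int(d["cx"]+d["fx"]*c[0]/c[2]);v=int(d["cy"]+d["fy"]*c[1]/c[2])
x0,y0=u-64,v-48;print(x0,y0)
cv2.imwrite("pics/w4c.png",cv2.resize(a[y0:y0+96,x0:x0+128],(768,576),interpolation=cv2.INTER_CUBIC))
```

```text
254 145
```

View pics/w4c.png

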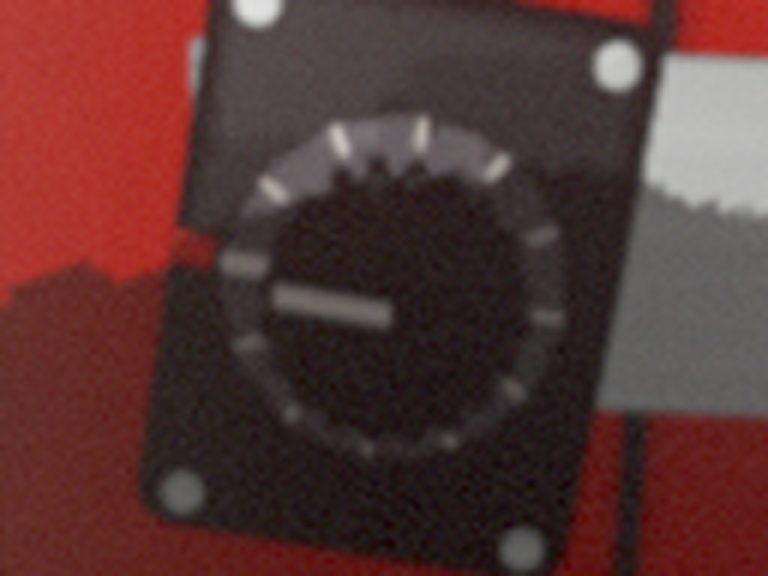

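The white line now points at the red mark (dial home), with the screws at (258,8),(617,66),(522,550),(182,492). Next I'll compute the lock's current pose and the shackle grasp.

Run:
```python
from cell import robot
import pickle
from h import *
d,s=pickle.load(open("w4.pkl","rb"))
f=lambda u,v,z:px(d,254+u/6,145+v/6,z)
c=[f(u,v,.1525) for u,v in [(258,8),(617,66),(522,550),(182,492)]];m=np.mean(c,0)
e=c[1]+c[2]-c[0]-c[3];y2=np.arctan2(e[1],e[0]);e=c[0]+c[1]-c[2]-c[3];y1=np.arctan2(-e[0],e[1]);print("screws",m,y1,y2)
a,b=f(275,298,.174),f(390,315,.174);print(b,"dial",np.degrees(np.arctan2(*(a-b)[1::-1])-y1)%360-180)
yaw=(y1+y2)/2; Y=np.array([-np.sin(yaw),np.cos(yaw),0])
p=np.array([.507,.0155,0]); g=p+Y*(.0315+.015+.004);g[2]=.290
s=robot.observe();print(g,yaw,delta(s,g,yaw+np.pi/2))
```

```text
screws [0.50775088 0.01476177 0.1525    ] -0.4910053293769047 -0.4820128249356067
[0.50742968 0.01512452 0.174     ] dial 1.517441788995285
[0.53061091 0.06014051 0.29      ] -0.4865090771562557 (array([0.0867, 0.0086, 0.1135]), array([-0.0005, -0.0003,  0.1705]))
```

To row units: 0.03 m / 0.4 = 0.075, 0.02 m / 0.4 = 0.05, 0.085 rad / 6.2832 = 0.0135.

tcp_steps([
  {"xyz": [0.075,0,0],"r": [0,0,0.0135]},
  {"xyz": [0.075,0,0],"r": [0,0,0.0135]},
  {"xyz": [0.05,0,0]},
  {},
  {},
], aperture=0.05)

```text
time: 6.62
tool_pos: [0.526, 0.0559, 0.4029]
tool_rot: [-3.14, 0.001, 1.089]
contact_force: [-0.3, 0.1, -0.1]
opening: 0.0502
grip_force: 0.0
```

Run:
```python
from cell import robot
from h import *
s=robot.observe();print(delta(s,[.5305,.060,.290],-.487+np.pi/2))
```

```text
(array([0.0058, 0.0022, 0.1129]), array([-0.0014,  0.0006,  0.0053]))
```

tcp_steps([
  {"xyz": [0.0145,0.0055,0.075]},
  {"xyz": [0,0,0.075]},
  {"xyz": [0,0,0.075]},
  {"xyz": [0,0,0.0375]},
  {"xyz": [0,0,0.0188]},
  {},
  {},
])

```text
time: 7.2
tool_pos: [0.5308, 0.0582, 0.2917]
tool_rot: [3.141, -0.0, 1.086]
contact_force: [0.5, -0.6, 0.2]
opening: 0.0496
grip_force: 0.0
```

Run:
```python
from cell import robot
import cv2
d=robot.read_camera("wrist");w=cv2.resize(d["image"][:,:,::-1],(400,300))
t=robot.read_camera("scene")["image"][200:290,240:360,::-1];t=cv2.resize(t,(400,300),interpolation=cv2.INTER_CUBIC)
cv2.imwrite("pics/w5.png",cv2.hconcat([w,t]))
```

```text
(no output)
```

View pics/w5.png

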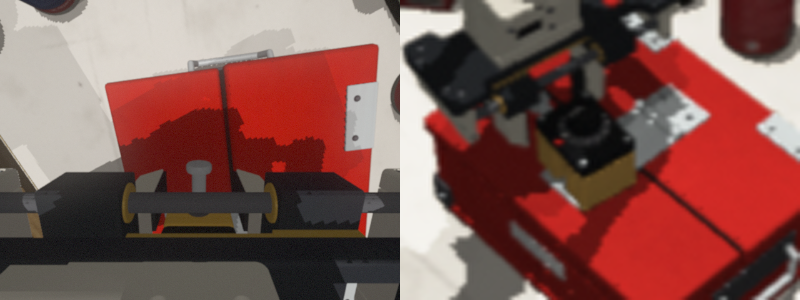

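The fingers straddle the bar (bar at (199,185) in the left half), with the flange beyond them at (199,166), so I'll close and pull.

tcp_steps([
  {},
  {},
  {},
  {},
  {},
  {},
  {},
  {},
], aperture=0, clamp_n=25)

```text
time: 7.97
tool_pos: [0.5305, 0.0587, 0.2912]
tool_rot: [-3.141, -0.0, 1.086]
contact_force: [-0.4, 0.1, 0.1]
opening: 0.0089
grip_force: 25.0
```

tcp_steps([
  {"xyz": [0.005,0,0]},
  {"xyz": [0.0075,0,0]},
  {"xyz": [0.0075,0,0]},
  {"xyz": [0.0075,0,0]},
  {},
])

```text
time: 8.38
tool_pos: [0.536, 0.0689, 0.2912]
tool_rot: [3.142, -0.001, 1.086]
contact_force: [-0.4, 2.8, 1.0]
opening: 0.0089
grip_force: 25.0
```

To row units: 0.004 m / 0.4 = 0.01, 0.003 m / 0.4 = 0.0075.

tcp_steps([
  {"xyz": [0.01,0,0]},
  {"xyz": [0.01,0,0]},
  {"xyz": [0.0075,0,0]},
  {"xyz": [0.005,0,0]},
  {},
])

```text
time: 8.8
tool_pos: [0.542, 0.0803, 0.2912]
tool_rot: [3.142, -0.0, 1.086]
contact_force: [-0.8, -0.1, 1.4]
opening: 0.009
grip_force: 25.0
```

tcp_steps([
  {"xyz": [0.005,0,0]},
  {},
])

```text
time: 8.97
tool_pos: [0.5423, 0.0812, 0.291]
tool_rot: [-3.141, 0.002, 1.086]
contact_force: [-3.7, -5.4, 1.9]
opening: 0.0091
grip_force: 25.0
```

To row units: 0.0015 m / 0.4 = 0.0038.

tcp_steps([
  {"xyz": [0.0038,0,0]},
  {},
  {},
  {},
])

```text
time: 9.3
tool_pos: [0.5425, 0.0817, 0.2909]
tool_rot: [-3.14, 0.004, 1.086]
contact_force: [-5.8, -10.0, 3.2]
opening: 0.009
grip_force: 25.0
```

To row units: -0.03 m / 0.4 = -0.075, -0.02 m / 0.4 = -0.05.

tcp_steps([
  {},
  {},
  {},
  {"xyz": [0,0,-0.05]},
  {"xyz": [0,0,-0.075]},
  {"xyz": [0,0,-0.075]},
  {"xyz": [0,0,-0.075]},
], aperture=0.088)

```text
time: 9.88
tool_pos: [0.5434, 0.0834, 0.4025]
tool_rot: [-3.142, -0.001, 1.086]
contact_force: [0.7, 0.4, 0.1]
opening: 0.0513
grip_force: 0.0
```

tcp_steps([
  {"xyz": [-0.075,0,0]},
  {"xyz": [-0.075,0,0]},
  {"xyz": [-0.075,0,0]},
  {"xyz": [-0.0625,0,0]},
  {},
  {},
])

```text
time: 10.38
tool_pos: [0.4898, -0.0193, 0.4017]
tool_rot: [3.14, -0.001, 1.084]
contact_force: [0.1, -0.5, 0.5]
opening: 0.0867
grip_force: 0.0
```

Run:
```python
from cell import robot
import cv2,pickle
from h import *
d=robot.read_camera("wrist");s=robot.observe();pickle.dump((d,s),open("w6.pkl","wb"))
a=cv2.cvtColor(d["image"],cv2.COLOR_RGB2BGR)
P=np.linalg.inv(d["pose"]);c=P[:3,:3]@[.507,.0155,.16]+P[:3,3];u=int(d["cx"]+d["fx"]*c[0]/c[2]);v=int(d["cy"]+d["fy"]*c[1]/c[2])
x0,y0=u-64,v-60;print(x0,y0)
cv2.imwrite("pics/w6c.png",cv2.resize(a[y0:y0+96,x0:x0+128],(768,576),interpolation=cv2.INTER_CUBIC))
```

```text
252 132
```

View pics/w6c.png

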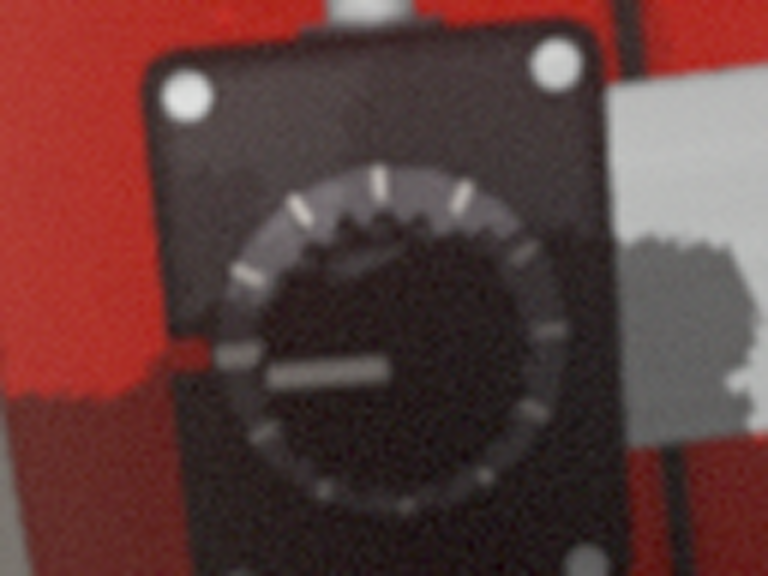

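The dial is still home, and the screws are at (187,97),(556,64),(586,565). Next I'll compute the lock's new pose for the body grasp.

Run:
```python
from cell import robot
import pickle
from h import *
d,s=pickle.load(open("w6.pkl","rb"))
f=lambda u,v,z:px(d,252+u/6,132+v/6,z)
c=[f(u,v,.1525) for u,v in [(187,97),(556,64),(586,565)]];m=(c[0]+c[2])/2
e=c[1]-c[0];y2=np.arctan2(e[1],e[0]);e=c[1]-c[2];y1=np.arctan2(-e[0],e[1]);yaw=(y1+y2)/2
t=np.array([f(u,v,.156)[:2] for u,v in [(238,355),(246,272),(300,210),(379,183),(461,197),(524,252),(550,330),(536,409),(486,475),(406,505),(324,491),(265,432)]]).mean(0)
print(m,t,y1,y2)
g=[m[0],m[1],.292]
s=robot.observe();print(delta(s,g,yaw+np.pi/2))
```

```text
[0.50844566 0.01693236 0.1525    ] [0.50842549 0.01667723] -0.40734003511368444 -0.4008365465246301
(array([ 0.0399, -0.0005,  0.1096]), array([ 0.001 , -0.0014, -0.0819]))
```

To row units: 0.03 m / 0.4 = 0.075, 0.02 m / 0.4 = 0.05, -0.041 rad / 6.2832 = -0.0065.

tcp_steps([
  {"xyz": [0.05,0,0],"r": [0,0,-0.0065]},
  {"xyz": [0.0488,-0.0013,0],"r": [0,0,-0.0065]},
  {"xyz": [0,0,0.075]},
  {"xyz": [0,0,0.075]},
  {"xyz": [0,0,0.075]},
  {"xyz": [0,0,0.0488]},
  {},
], aperture=0.09)

```text
time: 11.02
tool_pos: [0.5063, 0.0181, 0.2877]
tool_rot: [-3.134, 0.001, 1.169]
contact_force: [-1.3, 0.2, -0.2]
opening: 0.0901
grip_force: 0.0
```

tcp_steps([
  {},
  {},
  {},
  {},
  {},
  {},
  {},
  {},
], aperture=0, clamp_n=40)

```text
time: 11.68
tool_pos: [0.5072, 0.0166, 0.2922]
tool_rot: [3.141, -0.0, 1.168]
contact_force: [1.3, -0.6, 2.7]
opening: 0.0487
grip_force: 40.0
```

To row units: -0.005 m / 0.4 = -0.0125, -0.004 m / 0.4 = -0.01.

tcp_steps([
  {},
  {"xyz": [0,0,-0.0075]},
  {"xyz": [0,0,-0.01]},
  {"xyz": [0,0,-0.0125]},
  {},
])

```text
time: 12.1
tool_pos: [0.5071, 0.0167, 0.3043]
tool_rot: [3.141, -0.0, 1.168]
contact_force: [0.8, 0.3, -5.5]
opening: 0.0489
grip_force: 40.0
```

Lifting is free, and the force shows only the padlock's weight (about 5 N).

To row units: -0.02 m / 0.4 = -0.05, -0.018 m / 0.4 = -0.045.

tcp_steps([
  {"xyz": [0,0,-0.0375]},
  {"xyz": [0,0,-0.045]},
  {"xyz": [0,0,-0.05]},
  {"xyz": [0,0,-0.05]},
  {"xyz": [0,0,-0.05]},
  {"xyz": [0,0,-0.0375]},
  {"xyz": [0,0,-0.025]},
  {"xyz": [0,0,-0.0125]},
])

```text
time: 12.77
tool_pos: [0.507, 0.0167, 0.4281]
tool_rot: [3.14, -0.001, 1.168]
contact_force: [-0.3, 0.6, -5.9]
opening: 0.0481
grip_force: 40.0
```

tcp_steps([
  {},
  {},
  {},
  {},
  {},
  {},
])

```text
time: 13.27
tool_pos: [0.507, 0.0167, 0.4262]
tool_rot: [-3.141, 0.0, 1.168]
contact_force: [0.6, -0.1, -5.3]
opening: 0.0486
grip_force: 40.0
```

Run:
```python
from cell import robot
import cv2
t=robot.read_camera("scene")["image"][120:300,200:440,::-1]
cv2.imwrite("pics/s7.png",cv2.resize(t,(720,540),interpolation=cv2.INTER_CUBIC))
```

```text
(no output)
```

View pics/s7.png

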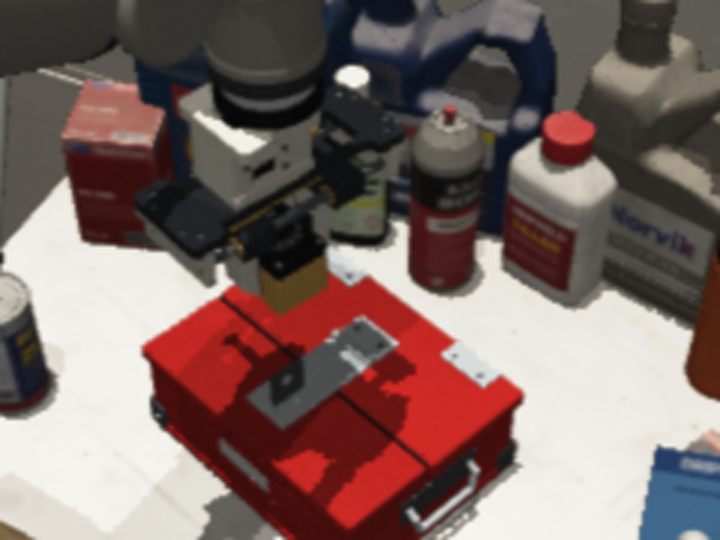

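The padlock (about (293,285)) is held level and clear of the staple at (287,380), 134 mm up, with the neighbouring items untouched. Handing in.

```bash
python3 -c "
from cell import robot
print(robot.hand_in())"
```

```text
the job is handed in; nothing more can be done
None
```

I turned the dial clockwise three clicks to the red mark, pulled the shackle out to its stop, and lifted the padlock about 134 mm off the hasp. I handed the job in while still holding it level; no verdict came back.

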